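# Isolate the conveyor drive, fit its reset knob and hold it pressed

### The job

On the conveyor's light grey control box, first turn the red isolator handle clockwise from ON (green dot) fully round to OFF (white dot). Then pick up the loose blue knob, turn it so that the flat of its hole matches the flat of the bare steel shaft (white marks on the same side), push it fully home on the shaft, and press on until the sprung shaft is right down at its stop. Finish like that, with the gripper still pressing the knob fully down, and leave the carton and the two rolls where they are.

Things in the scene. Friction and masses are not known exactly. Their poses are not given: they have to be found in the camera images.
- control_box: Fixed light grey steel control box, 170 (x) x 250 (y) x 70 mm high, origin at the centre of its underside on the bench. On its top, 65 mm either side of the centre along its y, are the isolator and the shaft; which is on which side varies.
- isolator_grip (a point): Point on the axis of the red isolator handle, 32 mm above the box top (z about 102 mm). Its grip is an upright bar 46 mm long (this point's x, turning with the handle), 14 mm thick (y), 17 to 45 mm above the box top, on a red hub of 46 mm diameter over a yellow plate 76 mm square, 3 mm thick. A white line on the bar's top, on its +x half, points at the selected dot.
- isolator (a joint): Angle of the isolator handle about the vertical: 0 = OFF (bar along the box's x, pointing at the white dot), 1.4 rad = ON (green dot), growing anticlockwise from above; firm stops at both ends. It needs about 0.12 N m to turn and stays where it is left.
- shaft_tip (a point): Centre of the top of the bare upright steel D-shaft, 32 mm above the box top (z about 102 mm) when not pressed; it sinks with the shaft. Shaft 16 mm diameter, one flat 2 mm from the axis on this point's +x side; top end chamfered. It does not turn. A black collar round it, 38 mm diameter, 3 mm thick, has a white mark on the flat's side.
- plunger (a joint): How far the shaft is pressed down: 0 = out, 0.008 m = fully in at its stop. Its spring resists with 4 N at the start and 8 N fully in, and pushes it out when let go.
- knob_center (a point): Centre, 23 mm above the underside, of the loose blue plastic knob standing upright on the bench; 46 mm high, about 70 g. Lower part: round skirt 48 mm diameter, 22 mm high. Upper part: grip bar 44 mm long (knob's x), 14 mm thick (y), 22 to 46 mm above the underside. A white line on the bar's top towards +x, and down that end, marks the side of the hole's flat.
- knob_hole (a point): Mouth of the knob's blind D-shaped hole, centre of its underside. Hole 17 mm deep, 18 mm diameter, flat 3 mm from the axis on the knob's +x side: 1 mm play all round, goes on freely only within about 10 degrees of the shaft's flat. Fully home, this point is 17 mm below the shaft's tip (the knob's centre 6 mm above it); pressed to the stop the knob still clears the collar by 4 mm.
- carton: Small closed cardboard carton, 70 x 110 x 60 mm high, origin under its centre. Leave alone.
- tape_roll: Brown roll of packing tape lying flat, 94 mm diameter, 48 mm high, origin under its centre. Leave alone.
- label_roll: Pale yellow roll of labels lying flat, 84 mm diameter, 50 mm high, origin under its centre. Leave alone.
Mind the look-alikes: they are no part of the job. There is more than one size of the part that bears knob_center; the job needs the largest.

How it is judged:
By the outcome, as a careful person would: the job done as asked, in the order asked, and still so for the second after the job is handed in, while the arm keeps its last pose, push and grip.
It also fails if it takes over 58 s, if anything falls off the work surface, if the arm or the gripper's body presses on something with over 40 N, if the wrist force passes 120 N, or if a joint passes its speed limit or range.

### The arm

A 7-joint arm with a two-finger parallel gripper is mounted at the origin on the work surface. World frame = base frame: x ahead of the robot, y to its left, z up, the work surface at z = 0. Lengths are in m, angles in rad, forces in N, time in s.
With the tool pointing down it reaches from about 0.425 to 0.875 m from the base axis. Payload 4.7 kg.
Tool frame: the origin (TCP) lies at the very end of the fingers, on their centre line; the grasp point (between the pads) lies 19 mm behind it (grip_point_offset is the distance from the TCP to the grasp point, in m); x points along the fingers, z is the direction in which the jaws open and shut, and the axes are right-handed (so a half turn about x gives the same grasp; the last joint's range is limited). The gripper opens to 87 mm and grips with 3 to 60 N. Pads are 19 mm wide; open, the fingers measure 117 mm over their backs; the gripper's body (75 mm by 190 mm) begins 51 mm behind the grasp point.
Start: joints at [1.217, 0.321, -0.07, 1.45, 0.023, 1.371, -0.057], TCP at [0.234, -0.607, 0.223] pointing down, gripper open.
Joint ranges: [-2.86, 2.86], [-0.3, 2.09], [-1.38, 1.24], [0.06, 2.45], [-1.56, 4.7], [0.09, 2.05], [-2.69, 2.69]. Speed limits (rad/s): [2.57, 2.57, 3.14, 3.14, 3.14, 3.14, 3.14].

### API

Orientations are given as a rotation vector (axis times angle).
In Python, from bench import get_state, get_image, calibration, close_job, grip_point_offset gives the robot as it stands.
- The arm moves only by the tool play_rows, never from a script. Its argument "targets" is a list of rows, each an object with "claw": the closure, from 0 (fully open) to 1 (shut); "linear": the shift along the tool's x, y, z as a fraction of full scale, a list of three; "rotation": the turn, a rotation vector about the tool's x, y, z as a fraction of full scale, a list of three. In form: [{"claw": claw, "linear": [x, y, z], "rotation": [wx, wy, wz]}, ...]. A call has 1 to 10 rows; each row shifts and turns the pose as measured when the row begins, along the tool's axes as they then stand; what a row does not reach is not made up. Full scale, the value 1, is 2.5 cm for a shift and 90 degrees for a turn. A row lasts 1/12 s, in which the tool goes at most 41.7 mm and 7.16 degrees, less where a joint would pass 70% of its speed; a pose out of reach is approached as far as the arm can. A call with a number of a shift or a turn outside -1 to 1 is refused whole. A call with a gripper value outside its range is refused whole. The fingers move at their own pace and stop on an object; "newtons" is the grip in N (left out, the last holds). Time passes only in rows, so rows that do not move let the fingers close. It gives the time, the measured TCP pose, the force and the opening at its end, in the units of the state.
- get_state(): the state, without advancing time (a new reading comes with each control period).
- get_image(name): name is "scene" or "side" or "wrist"; returns the picture (420x560x3 uint8, blue, green, red); there is no depth.
- calibration(name): a dict with "fx", "fy", "cx", "cy" (pixels), "rvec" (rotation vector, rad) and "tvec" (3), from world to camera coordinates, as OpenCV has them; the wrist camera has in their place "hand_eye" (4x4, takes a point from camera to tool coordinates, whose origin is the TCP and whose axes are the tool frame's). Camera axes: x right, y down, z forward; pixel columns grow to the right and rows downward; lengths in m; the calibration is good to about 2 mm. A picture is of the moment at which its call begins: read the wrist's pose just before it. calibration takes no time and is no camera call.
- close_job(): hands the job in, once; it reports no verdict.
The state is a dict: "time": time; "joint_positions": joint angles; "qd": joint speeds; "joint_torque": joint torques, N m; "position": TCP position; "tool_rot": TCP orientation; "ft_force": force on the tool from outside, world axes, zero at the start; "torque": the same for the moment, N m; "grip_width": opening from 0.0 (shut) to 1.0 (fully open).
Only numpy, scipy, OpenCV 4.12 (cv2) and the standard library are available. Lean on these libraries where they do the work, as an engineer would, in place of code of your own. Each camera call takes 0.05 s, during which the arm holds its last target. There are 200 camera calls.

## Working session

There is one attempt and no reset: what is moved stays moved. The work goes in short steps, Python scripts to look and compute and a tool call to move; the robot and the scene stay as the last step left them, time stands still between calls to the robot, and variables do not carry over. Pictures are saved under pics/ and viewed, about 8 in all and at most 12, crops included, and the job is handed in when it is done.

Besides the shell and the picture viewer there is one more tool, called after "Request:" by a JSON object that holds its "op" and its "data", one argument or row to a line. play_rows: Moves the arm, as the interface text tells. Shift numbers are shares of 2.5 cm and turn numbers shares of 90 degrees, none past 1 either way. Its arguments: {"type":"object","properties":{"targets":{"type":"array"},"newtons":{"type":"number"}},"required":["targets"]}

```bash
mkdir -p pics; ls; cat > h.py <<'E'
import numpy as np, cv2
from bench import get_state,get_image,calibration
from scipy.spatial.transform import Rotation as R
def cam(name,s=None):
    c=calibration(name); K=np.array([[c['fx'],0,c['cx']],[0,c['fy'],c['cy']],[0,0,1.]])
    if name=='wrist':
        s=s or get_state(); T=np.eye(4);T[:3,:3]=R.from_rotvec(s['tool_rot']).as_matrix();T[:3,3]=s['position']
        M=T@np.array(c['hand_eye']); return K,M[:3,:3],M[:3,3]
    r=R.from_rotvec(np.ravel(c['rvec'])).as_matrix(); return K,r.T,-r.T@np.ravel(c['tvec'])
def ray(cm,uv):
    K,r,o=cm; d=r@np.linalg.inv(K)@np.array([uv[0],uv[1],1.]); return o,d/np.linalg.norm(d)
def onz(cm,uv,z):
    o,d=ray(cm,uv); return o+d*(z-o[2])/d[2]
def tri(a,ua,b,ub):
    (o,d),(p,e)=ray(a,ua),ray(b,ub)
    t=np.linalg.lstsq(np.c_[d,-e],p-o,rcond=None)[0]; x,y=o+t[0]*d,p+t[1]*e
    return (x+y)/2,np.linalg.norm(x-y)
def px(cm,P):
    K,r,o=cm; q=K@(r.T@(np.array(P)-o)); return q[:2]/q[2]
E
python3 - <<'E'
from h import *
s=get_state();print({k:np.round(v,3) for k,v in s.items()})
a=get_image('scene');b=get_image('side');w=get_image('wrist')
for n,i in zip(('scene','side','wrist'),(a,b,w)): cv2.imwrite(f'pics/{n}0.png',i)
for n in('scene','side','wrist'):
    K,r,o=cam(n);print(n,o.round(3),r[:,2].round(2),K[0,0])
cv2.imwrite('pics/m0.png',cv2.resize(np.vstack([a,b]),None,fx=.71,fy=.71))
E
```

```text
pics
{'time': np.float64(0.0), 'joint_positions': array([ 1.217,  0.322, -0.07 ,  1.452,  0.023,  1.371, -0.057]), 'qd': array([-0.   , -0.   , -0.   , -0.   , -0.002, -0.   ,  0.   ]), 'joint_torque': array([-0.0000e+00, -4.9128e+01, -4.0400e-01, -3.1253e+01, -6.4000e-02,
        4.4000e-02,  0.0000e+00]), 'position': array([ 0.233, -0.606,  0.221]), 'tool_rot': array([ 0.935,  1.363, -0.934]), 'ft_force': array([-0.495,  0.065,  0.097]), 'torque': array([ 0.042, -0.035,  0.043]), 'grip_width': np.float64(1.003)}
scene [ 1.031 -0.136  0.819] [-0.51  0.23 -0.83] 379.1192601865441
side [0.238 1.019 0.826] [ 0.27 -0.75 -0.6 ] 536.6934520390907
wrist [ 0.305 -0.579  0.384] [-0.26 -0.1  -0.96] 341.3728494026007
```

View pics/scene0.png

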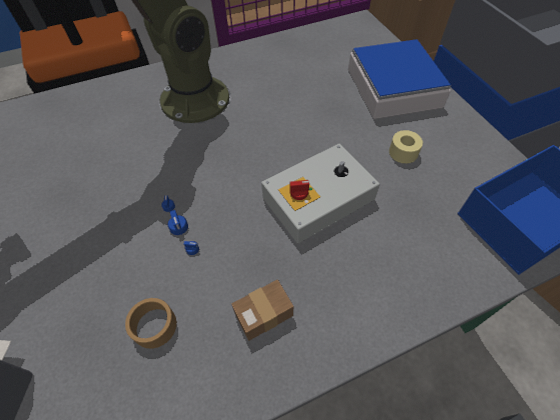

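View pics/side0.png

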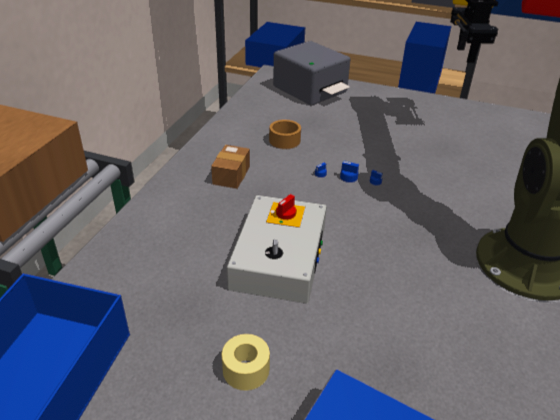

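The scene view shows the box with the red isolator at (299,188) and the shaft at (342,168). The side view has them at (287,208) and (275,248). Three blue knobs could be taken for the one I want, at scene (168,203), (178,222) and (191,246), which are side (376,177), (349,172) and (321,170). The middle one looks largest, so I'll check it in a crop.

```bash
python3 - <<'E'
from h import *
a=cv2.imread('pics/scene0.png');b=cv2.imread('pics/side0.png')
A,B=cam('scene'),cam('side')
def blobs(im,lo,hi,roi):
    h=cv2.cvtColor(im,cv2.COLOR_BGR2HSV);m=cv2.inRange(h,lo,hi)
    if lo[0]==0 and hi[0]<9: m|=cv2.inRange(h,(172,lo[1],lo[2]),(180,255,255))
    k=np.zeros_like(m);x0,y0,x1,y1=roi;k[y0:y1,x0:x1]=m[y0:y1,x0:x1]
    n,l,st,c=cv2.connectedComponentsWithStats(k)
    return [(st[i].tolist(),c[i].round(1)) for i in range(1,n) if st[i][4]>8]
blue=((105,120,40),(130,255,255));red=((0,150,60),(6,255,255));yel=((12,150,100),(28,255,255))
for n,im,r1,r2 in(('scene',a,(150,180,210,260),(260,140,380,240)),('side',b,(300,150,400,195),(225,190,335,300))):
    for nm,c,r in(('blue',blue,r1),('red',red,r2),('yel',yel,r2)):
        print(n,nm,blobs(im,*c,r))
for z in(0.02,):
    for p in((168,203),(178,222),(191,246)): print(onz(A,p,z).round(3))
    for p in((376,177),(349,172),(321,170)): print(onz(B,p,z).round(3))
f=lambda i,x,y,w,h,s:cv2.resize(i[y:y+h,x:x+w],(w*s,h*s),interpolation=cv2.INTER_CUBIC)
o=np.vstack([np.hstack([f(a,155,190,50,70,4),f(b,310,155,75,35,4)[:280].copy() if 0 else cv2.copyMakeBorder(f(b,310,155,80,35,5),0,105,0,0,cv2.BORDER_CONSTANT)]),
 np.hstack([f(a,255,145,130,95,3)[:, :300],f(b,225,190,100,95,3)])])if 0 else None
r1=np.hstack([f(a,155,190,50,70,4),cv2.copyMakeBorder(f(b,310,155,80,35,5),0,105,0,0,cv2.BORDER_CONSTANT)])
r2=np.hstack([f(a,260,145,125,100,3),f(b,227,192,105,100,3)])
W=max(r1.shape[1],r2.shape[1]);r1,r2=[cv2.copyMakeBorder(r,0,0,0,W-r.shape[1],cv2.BORDER_CONSTANT) for r in(r1,r2)]
o=np.vstack([r1,r2]);print(o.shape);cv2.imwrite('pics/crop1.png',o)
E
```

```text
scene blue [([162, 196, 26, 39, 445], array([174.3, 217.8])), ([184, 241, 15, 14, 152], array([190.9, 247.5]))]
scene red [([290, 181, 19, 19, 292], array([298.9, 189.6]))]
scene yel [([297, 178, 8, 3, 13], array([300.7, 179.1])), ([279, 185, 41, 26, 366], array([297.8, 197.4]))]
side blue [([315, 163, 12, 14, 124], array([321. , 170.3])), ([340, 162, 19, 20, 306], array([349.1, 171.8])), ([370, 170, 12, 15, 147], array([375.4, 177.6]))]
side red [([277, 194, 19, 25, 328], array([286.7, 207.7]))]
side yel [([266, 202, 39, 25, 418], array([286.2, 216.2])), ([318, 248, 3, 6, 11], array([319.3, 250.5]))]
[ 0.388 -0.184  0.02 ]
[ 0.455 -0.175  0.02 ]
[ 0.535 -0.165  0.02 ]
[ 0.384 -0.177  0.02 ]
[ 0.456 -0.173  0.02 ]
[ 0.529 -0.154  0.02 ]
(580, 690, 3)
```

View pics/crop1.png

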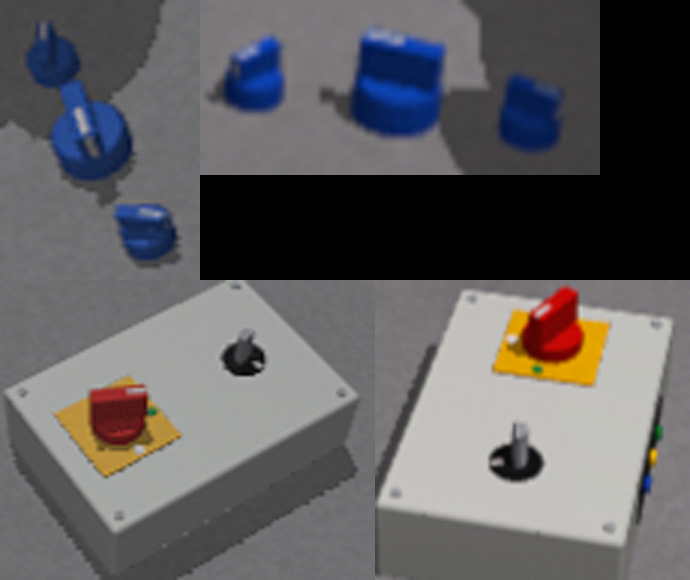

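The crop confirms the middle knob (scene (178,222), side (349,172)) as the largest, with its white line on the +x end. The isolator line points at the green dot, and the shaft mark is on the +x side. Next I'll triangulate the points.

```bash
python3 - <<'E'
from h import *
A,B=cam('scene'),cam('side')
sa=lambda x,y:(260+x/3-.33,145+(y-280)/3-.33); sb=lambda x,y:(227+(x-375)/3-.33,192+(y-280)/3-.33)
ka=lambda x,y:(155+x/4-.4,190+y/4-.4); kb=lambda x,y:(310+(x-200)/5-.4,155+y/5-.4)
pts={'s1':(sa(237,287),sb(609,526)),'s2':(sa(341,393),sb(395,493)),'s3':(sa(119,516),sb(472,299)),'s4':(sa(22,393),sb(655,323)),
'green':(sa(153,411),sb(537,370)),'white':(sa(139,450),sb(512,340)),'barW':(sa(146,391),sb(533,316)),
'collar':(sa(243,358),sb(516,463)),'cmark':(sa(258,366),sb(496,463)),'tip':(sa(248,333),sb(519,427)),
'plT':(sa(132,376),sb(609,323)),'plR':(sa(181,433),sb(596,384)),'plB':(sa(107,475),sb(494,372)),'plL':(sa(56,414),sb(509,311)),
'knobEnd+':(ka(97,143),kb(362,38)),'knobEnd-':(ka(73,92),kb(441,50))}
P={}
for k,(u,v) in pts.items():
    p,e=tri(A,u,B,v);P[k]=p;print(k,(p*1000).round(0),'res mm',round(e*1000,1))
ang=lambda a,b:np.degrees(np.arctan2(b[1]-a[1],b[0]-a[0]))
print('box long',ang(P['s3'],P['s2']),ang(P['s4'],P['s1']),'x-axis',ang(P['s4'],P['s3']),ang(P['s1'],P['s2']))
pc=sum(P[k] for k in('plT','plR','plB','plL'))/4;c=sum(P[k] for k in('s1','s2','s3','s4'))/4
print('plate c',pc.round(3),'box c',c.round(3),'green',ang(pc,P['green']),'white',ang(pc,P['white']),'cmark',ang(P['collar'],P['cmark']),'knob',ang(P['knobEnd-'],P['knobEnd+']),((P['knobEnd-']+P['knobEnd+'])/2).round(3))
print('on plane z.07 collar',onz(A,pts['collar'][0],.073),onz(B,pts['collar'][1],.073))
s=get_state();M=R.from_rotvec(s['tool_rot']).as_matrix();print(M.round(3)); print(calibration('wrist')['hand_eye'])
E
```

```text
s1 [436. 284.  71.] res mm 0.3
s2 [579. 306.  70.] res mm 1.7
s3 [612.  85.  69.] res mm 1.7
s4 [470.  63.  71.] res mm 2.0
green [533. 153.  74.] res mm 1.6
white [563. 125.  73.] res mm 1.4
barW [541. 141. 114.] res mm 3.1
collar [513. 249.  71.] res mm 2.7
cmark [526. 256.  72.] res mm 1.3
tip [512. 249. 104.] res mm 0.7
plT [500. 135. 106.] res mm 29.3
plR [518. 159.  55.] res mm 64.9
plB [568. 110.  36.] res mm 33.2
plL [550.  87.  95.] res mm 65.3
knobEnd+ [ 480. -176.   43.] res mm 3.3
knobEnd- [ 438. -179.   43.] res mm 3.6
box long 98.52077295773853 98.64791605837023 x-axis 8.90083176682921 8.677048557482657
plate c [0.534 0.123 0.073] box c [0.524 0.185 0.07 ] green 91.10891328209819 white 5.0766108195618616 cmark 26.933178467136525 knob 5.001665723865334 [ 0.459 -0.178  0.043]
on plane z.07 collar [0.51259429 0.24808116 0.073     ] [0.5131551  0.25225102 0.073     ]
[[-0.001  0.933  0.36 ]
 [ 0.001  0.36  -0.933]
 [-1.    -0.    -0.001]]
[[-1.85355589e-04 -2.79235945e-01  9.60222502e-01 -1.62118808e-01]
 [-1.59923009e-03 -9.60221207e-01 -2.79235878e-01  7.62516048e-02]
 [ 9.99998704e-01 -1.58737465e-03 -2.68580158e-04  3.22984799e-04]
 [ 0.00000000e+00  0.00000000e+00  0.00000000e+00  1.00000000e+00]]
```

Estimates so far:

| Item | Position (m) | Angle |
|---|---|---|
| Box | (0.524, 0.185) | yaw 8.7° |
| Isolator | (0.534, 0.121) | bar at about 89° |
| Shaft | (0.513, 0.249) | flat at about 27° |
| Knob | (0.459, -0.178) | about 5° |

I'll move above the isolator first.

Request:
{"op": "play_rows", "data": {
  "targets": [
    {"claw": 0,"linear": [0.03,0.9,-0.95],"rotation": [0,0,0]},
    {"claw": 0,"linear": [0.03,0.9,-0.95],"rotation": [0,0,0]},
    {"claw": 0,"linear": [0.03,0.9,-0.95],"rotation": [0,0,0]},
    {"claw": 0,"linear": [0.03,0.9,-0.95],"rotation": [0,0,0]},
    {"claw": 0,"linear": [0.03,0.9,-0.95],"rotation": [0,0,0]},
    {"claw": 0,"linear": [0.03,0.9,-0.95],"rotation": [0,0,0]},
    {"claw": 0,"linear": [0.03,0.9,-0.95],"rotation": [0,0,0]},
    {"claw": 0,"linear": [0.03,0.9,-0.95],"rotation": [0,0,0]},
    {"claw": 0,"linear": [0.03,0.9,-0.95],"rotation": [0,0,0]},
    {"claw": 0,"linear": [0.03,0.9,-0.95],"rotation": [0,0,0]}
  ]
}}

```text
time: 0.98
position: [0.3563, -0.2974, 0.208]
tool_rot: [0.946, 1.364, -0.95]
ft_force: [-0.3, 0.3, 0.0]
grip_width: 1.002
```

Request:
{"op": "play_rows", "data": {
  "targets": [
    {"claw": 0,"linear": [0,0.9,-0.93],"rotation": [0,0,0]},
    {"claw": 0,"linear": [0,0.9,-0.93],"rotation": [0,0,0]},
    {"claw": 0,"linear": [0,0.9,-0.93],"rotation": [0,0,0]},
    {"claw": 0,"linear": [0,0.9,-0.93],"rotation": [0,0,0]},
    {"claw": 0,"linear": [0,0.9,-0.93],"rotation": [0,0,0]},
    {"claw": 0,"linear": [0,0.9,-0.93],"rotation": [0,0,0]},
    {"claw": 0,"linear": [0,0.9,-0.93],"rotation": [0,0,0]},
    {"claw": 0,"linear": [0,0.9,-0.93],"rotation": [0,0,0]},
    {"claw": 0,"linear": [0,0.9,-0.93],"rotation": [0,0,0]},
    {"claw": 0,"linear": [0,0.9,-0.93],"rotation": [0,0,0]}
  ]
}}

```text
time: 1.82
position: [0.4891, 0.0148, 0.2064]
tool_rot: [0.944, 1.361, -0.953]
ft_force: [0.1, -0.2, -0.6]
grip_width: 1.0
```

Request:
{"op": "play_rows", "data": {
  "targets": [
    {"claw": 0,"linear": [0,0.9,-0.93],"rotation": [0,0,0]},
    {"claw": 0,"linear": [0,0.9,-0.93],"rotation": [0,0,0]},
    {"claw": 0,"linear": [0,0.8,-0.85],"rotation": [0,0,0]},
    {"claw": 0,"linear": [0,0,0],"rotation": [-0.075,0,0]},
    {"claw": 0,"linear": [0,0,0],"rotation": [-0.075,0,0]},
    {"claw": 0,"linear": [0,0,0],"rotation": [-0.075,0,0]},
    {"claw": 0,"linear": [0,0,0],"rotation": [-0.075,0,0]},
    {"claw": 0,"linear": [0,0,0],"rotation": [-0.075,0,0]},
    {"claw": 0,"linear": [0,0,0],"rotation": [-0.075,0,0]},
    {"claw": 0,"linear": [0,0,0],"rotation": [-0.075,0,0]}
  ]
}}

```text
time: 2.65
position: [0.5269, 0.1179, 0.2042]
tool_rot: [0.276, 1.565, -0.271]
ft_force: [0.1, 0.3, -0.3]
grip_width: 1.0
```

Request:
{"op": "play_rows", "data": {
  "targets": [
    {"claw": 0,"linear": [0,0,0],"rotation": [-0.075,0,0]},
    {"claw": 0,"linear": [0,0,0],"rotation": [-0.075,0,0]},
    {"claw": 0,"linear": [0,0,0],"rotation": [-0.075,0,0]},
    {"claw": 0,"linear": [0,0,0],"rotation": [0,0,0]}
  ]
}}

```text
time: 2.98
position: [0.5259, 0.1175, 0.203]
tool_rot: [-0.017, 1.583, 0.025]
ft_force: [-1.0, -0.1, -0.4]
grip_width: 1.004
```

```bash
cat >> h.py <<'E'
def go(x,y,z,yaw=None):
    s=get_state();M=R.from_rotvec(s['tool_rot']).as_matrix();p=np.array(s['position'])
    print('t',round(float(s['time']),2),'p',p.round(4),'zyaw',np.degrees(np.arctan2(M[1,2],M[0,2])).round(1),'tilt',np.degrees(np.arccos(-M[2,0])).round(1),'F',np.round(s['ft_force'],1),'w',round(float(s['grip_width']),3),'j',np.round(s['joint_positions'],2))
    print('units',(M.T@(np.array([x,y,z])-p)/.025).round(2),'tool y',M[:,1].round(2),'z',M[:,2].round(2))
E
python3 - <<'E'
from h import *
go(.534,.121,.091)
s=get_state();c=cam('wrist',s);w=get_image('wrist');cv2.imwrite('pics/w1.png',w)
for n,P in dict(iso=(.534,.121,.115),shaft=(.514,.249,.102),collar=(.514,.249,.073),mark=(.528,.256,.073)).items(): print(n,px(c,P).round(0))
E
```

```text
t 2.98 p [0.5259 0.1175 0.203 ] zyaw 1.6 tilt 0.8 F [-1.  -0.1 -0.4] w 1.004 j [ 0.58  0.2  -0.94  1.72  0.16  1.32 -0.36]
units [4.48 0.11 0.38] tool y [-0.03  1.    0.01] z [ 1.    0.03 -0.01]
iso [293. 213.]
shaft [270.  31.]
collar [272.  39.]
mark [290.  30.]
```

View pics/w1.png

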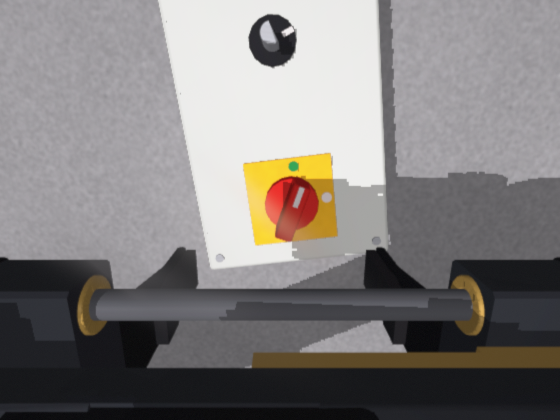

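The wrist view shows the plate with the green dot at (293,166) and the white dot at (327,197). The bar's white line is at about (298,197), and the shaft collar is at (272,40) with its mark at (288,32). Now I'll compute the angles.

```bash
python3 - <<'E'
from h import *
s=get_state();c=cam('wrist',s);w=cv2.imread('pics/w1.png')
g=w[:,:,1]
def mask(roi,f):
    m=np.zeros(w.shape[:2],np.uint8);x0,y0,x1,y1=roi;m[y0:y1,x0:x1]=f(w[y0:y1,x0:x1].astype(int));return m
def lineof(m,z):
    n,l,st,ce=cv2.connectedComponentsWithStats(m.astype(np.uint8));i=1+np.argmax(st[1:,4])
    q=np.argwhere(l==i)[:,::-1];P=np.array([onz(c,u,z)[:2] for u in q]);mu=P.mean(0);ev,E=np.linalg.eigh(np.cov((P-mu).T))
    v=E[:,1]; return len(q),ce[i].round(1),mu.round(4),np.degrees(np.arctan2(v[1],v[0])).round(1),(np.sqrt(ev*12)*1000).round(1)
print('isoline',lineof(mask((280,180,315,215),lambda a:a.min(2)>150),.115))
print('collarmark',lineof(mask((278,22,300,42),lambda a:a.min(2)>150),.073))
mc=mask((243,10,302,72),lambda a:a.max(2)<90);q=np.argwhere(mc>0)[:,::-1];e=cv2.minEnclosingCircle(q.astype(np.float32));print('collar circ',e,onz(c,e[0],.073).round(4))
print('yellow corners',[onz(c,u,.073).round(3) for u in((244,164),(330,154),(337,242),(256,245))])
print('green',onz(c,(293,166),.073),'white',onz(c,(327,197),.073))
cv2.imwrite('pics/c2.png',np.hstack([cv2.resize(w[145:255,235:345],None,fx=4,fy=4,interpolation=2),cv2.resize(w[5:77,240:305],(360,440),interpolation=2)]))
E
```

```text
isoline (74, array([298.2, 196.7]), array([0.5376, 0.1336]), np.float64(72.2), array([ 3. , 14.7]))
collarmark (174, array([293. ,  29.9]), array([0.531, 0.256]), np.float64(-176.4), array([11.4, 13.4]))
collar circ ((272.5, 40.22549057006836), 25.818218231201172) [0.5152 0.2484 0.073 ]
yellow corners [array([0.492, 0.151, 0.073]), array([0.565, 0.162, 0.073]), array([0.576, 0.082, 0.073]), array([0.502, 0.077, 0.073])]
green [0.53418082 0.15066421 0.073     ] white [0.56487086 0.1240589  0.073     ]
```

View pics/c2.png

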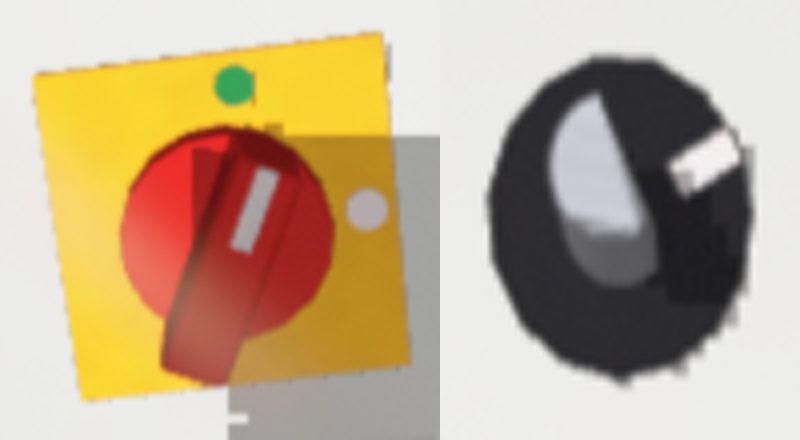

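```bash
python3 - <<'E'
from h import *
c=cam('wrist');f=lambda x,y,z:onz(c,((x-440)/5.54+240,y/6.11+5),z)
a=lambda p,q:np.degrees(np.arctan2(q[1]-p[1],q[0]-p[0])).round(1)
m0,m1=f(680,178,.073),f(738,147,.073);C=f(620,215,.073);print('mark',a(m0,m1),a(C,(m0+m1)/2),C)
p,q=f(640,225,.102),f(600,95,.102);print('flat edge',a(p,q)-90,p,q,np.hypot(*(p-q)[:2]))
g=lambda x,y,z:onz(c,(235+x/4,145+y/4),z)
print('bar line',a(g(240,250,.115),g(270,170,.115)),a(g(228,248,.115),g(258,165,.115)),'bar edge top',a(g(222,385,.115),g(298,180,.115)),g(195,372,.115),g(265,150,.115))
E
```

```text
mark 24.8 26.9 [0.51521102 0.24846733 0.073     ]
flat edge 21.400000000000006 [0.51883915 0.24195577 0.102     ] [0.51361338 0.25527285 0.102     ] 0.014305709815498016
bar line 71.9 72.4 bar edge top 72.4 [0.52751694 0.1003371  0.115     ] [0.53952722 0.14456425 0.115     ]
```

The shaft flat is at about 25°, and the bar is actually at about 72°. I'll align the jaws and descend onto the isolator bar.

Request:
{"op": "play_rows", "data": {
  "targets": [
    {"claw": 0,"linear": [0,0.15,0.33],"rotation": [0,0,0]},
    {"claw": 0,"linear": [0,0,0],"rotation": [0.071,0,0]},
    {"claw": 0,"linear": [0,0,0],"rotation": [0.071,0,0]},
    {"claw": 0,"linear": [0,0,0],"rotation": [0.071,0,0]},
    {"claw": 0,"linear": [0.8,0,0],"rotation": [0,0,0]},
    {"claw": 0,"linear": [0.8,0,0],"rotation": [0,0,0]},
    {"claw": 0,"linear": [0.8,0,0],"rotation": [0,0,0]},
    {"claw": 0,"linear": [0.8,0,0],"rotation": [0,0,0]},
    {"claw": 0,"linear": [0.8,0,0],"rotation": [0,0,0]},
    {"claw": 0,"linear": [0,0,0],"rotation": [0,0,0]}
  ],
  "newtons": 30
}}

```text
time: 3.87
position: [0.5345, 0.121, 0.0999]
tool_rot: [0.294, 1.561, -0.291]
ft_force: [-1.3, -0.1, -1.2]
grip_width: 1.004
```

```bash
python3 -c "
from h import *
go(.5337,.122,.092)"
```

```text
t 3.87 p [0.5345 0.121  0.0999] zyaw -21.3 tilt 0.6 F [-1.3 -0.1 -1.2] w 1.004 j [ 0.47  0.31 -0.85  1.82  0.25  1.13 -0.84]
units [ 0.32  0.03 -0.04] tool y [ 0.36  0.93 -0.  ] z [ 0.93 -0.36 -0.01]
```

Request:
{"op": "play_rows", "data": {
  "targets": [
    {"claw": 0,"linear": [0.32,0,0],"rotation": [-0.04,0,0]},
    {"claw": 0.6,"linear": [0,0,0],"rotation": [0,0,0]},
    {"claw": 1,"linear": [0,0,0],"rotation": [0,0,0]},
    {"claw": 1,"linear": [0,0,0],"rotation": [0,0,0]},
    {"claw": 1,"linear": [0,0,0],"rotation": [0,0,0]},
    {"claw": 1,"linear": [0,0,0],"rotation": [0,0,0]},
    {"claw": 1,"linear": [0,0,0],"rotation": [0,0,0]},
    {"claw": 1,"linear": [0,0,0],"rotation": [0,0,0]}
  ],
  "newtons": 30
}}

```text
time: 4.53
position: [0.5371, 0.1215, 0.0969]
tool_rot: [0.256, 1.561, -0.251]
ft_force: [0.6, -0.5, 0.9]
grip_width: 0.554
```

```bash
python3 -c "
from h import *
go(.5337,.122,.092);print(get_state()['torque'])"
```

```text
t 4.53 p [0.5371 0.1215 0.0969] zyaw -18.5 tilt 0.3 F [ 0.6 -0.5  0.9] w 0.554 j [ 0.47  0.32 -0.85  1.82  0.26  1.12 -0.8 ]
units [ 0.2  -0.02 -0.13] tool y [0.32 0.95 0.  ] z [ 0.95 -0.32 -0.01]
[-0.01589908 -0.11356601 -0.07118495]
```

Request:
{"op": "play_rows", "data": {
  "targets": [
    {"claw": 1,"linear": [0.12,0,-0.1],"rotation": [0,0,0]},
    {"claw": 1,"linear": [0,0,0],"rotation": [0,0,0]},
    {"claw": 1,"linear": [0,0,0],"rotation": [0,0,0]},
    {"claw": 1,"linear": [0,0,0],"rotation": [0,0,0]},
    {"claw": 1,"linear": [0,0,0],"rotation": [0,0,0]},
    {"claw": 1,"linear": [0,0,0],"rotation": [0,0,0]}
  ]
}}

```text
time: 5.03
position: [0.5344, 0.1226, 0.0941]
tool_rot: [0.256, 1.56, -0.251]
ft_force: [-0.8, 0.7, 1.5]
grip_width: 0.158
```

```bash
python3 -c "
from h import *
go(.5337,.122,.092);print(get_state()['torque'])"
```

```text
t 5.03 p [0.5344 0.1226 0.0941] zyaw -18.5 tilt 0.3 F [-0.8  0.7  1.5] w 0.158 j [ 0.47  0.32 -0.85  1.83  0.26  1.11 -0.8 ]
units [ 0.08 -0.03 -0.02] tool y [0.32 0.95 0.  ] z [ 0.95 -0.32 -0.  ]
[-0.10442544  0.05103302  0.10273067]
```

The bar is gripped (13.7 mm opening). Now I'll turn it clockwise.

Request:
{"op": "play_rows", "data": {
  "targets": [
    {"claw": 1,"linear": [0,0,0],"rotation": [0.075,0,0]},
    {"claw": 1,"linear": [0,0,0],"rotation": [0.075,0,0]},
    {"claw": 1,"linear": [0,0,0],"rotation": [0.075,0,0]},
    {"claw": 1,"linear": [0,0,0],"rotation": [0.075,0,0]},
    {"claw": 1,"linear": [0,0,0],"rotation": [0.075,0,0]},
    {"claw": 1,"linear": [0,0,0],"rotation": [0.075,0,0]}
  ]
}}

```text
time: 5.53
position: [0.5355, 0.1216, 0.0941]
tool_rot: [0.825, 1.412, -0.823]
ft_force: [0.3, -0.3, -0.8]
grip_width: 0.154
```

```bash
python3 -c "
from h import *
go(.5337,.122,.094);print(get_state()['torque'])"
```

```text
t 5.53 p [0.5355 0.1216 0.0941] zyaw -60.6 tilt 0.2 F [ 0.3 -0.3 -0.8] w 0.154 j [ 0.37  0.29 -0.73  1.83  0.21  1.1  -1.49]
units [ 0.   -0.06 -0.05] tool y [ 0.87  0.49 -0.  ] z [ 0.49 -0.87 -0.  ]
[-0.12646723 -0.02252378  0.17873754]
```

Request:
{"op": "play_rows", "data": {
  "targets": [
    {"claw": 1,"linear": [0,-0.05,-0.05],"rotation": [0.075,0,0]},
    {"claw": 1,"linear": [0,0,0],"rotation": [0.075,0,0]},
    {"claw": 1,"linear": [0,0,0],"rotation": [0.075,0,0]},
    {"claw": 1,"linear": [0,0,0],"rotation": [0.05,0,0]},
    {"claw": 1,"linear": [0,0,0],"rotation": [0.04,0,0]}
  ]
}}

```text
time: 5.95
position: [0.5361, 0.1208, 0.0941]
tool_rot: [1.215, 1.205, -1.21]
ft_force: [2.9, -0.5, -1.1]
grip_width: 0.177
```

```bash
python3 -c "
from h import *
go(.5337,.122,.094);print(get_state()['torque'])"
```

```text
t 5.95 p [0.5361 0.1208 0.0941] zyaw -90.3 tilt 0.2 F [ 2.9 -0.5 -1.1] w 0.177 j [ 0.31  0.27 -0.66  1.84  0.19  1.09 -1.99]
units [ 0.   -0.1  -0.05] tool y [ 1.   -0.01  0.  ] z [-0.01 -1.   -0.  ]
[-0.07249056 -0.47025321  0.86263546]
```

The stop is reached: torque about 0.86 N m, and the jaws overran the bar to -90°. I'll open, lift and look.

Request:
{"op": "play_rows", "data": {
  "targets": [
    {"claw": 0,"linear": [0,0,0],"rotation": [0,0,0]},
    {"claw": 0,"linear": [0,0,0],"rotation": [0,0,0]},
    {"claw": 0,"linear": [0,0,0],"rotation": [0,0,0]},
    {"claw": 0,"linear": [0,0,0],"rotation": [0,0,0]},
    {"claw": 0,"linear": [-0.5,0,0],"rotation": [0,0,0]},
    {"claw": 0,"linear": [-0.9,0,0],"rotation": [0,0,0]},
    {"claw": 0,"linear": [-0.9,0,0],"rotation": [0,0,0]},
    {"claw": 0,"linear": [-0.9,0,0],"rotation": [0,0,0]},
    {"claw": 0,"linear": [-0.9,0,0],"rotation": [0,0,0]}
  ]
}}

```text
time: 6.7
position: [0.5317, 0.1201, 0.1975]
tool_rot: [1.205, 1.216, -1.215]
ft_force: [0.8, 0.7, 1.6]
grip_width: 0.773
```

```bash
python3 - <<'E'
from h import *
go(.459,-.178,.2)
w=get_image('wrist');cv2.imwrite('pics/w2.png',w)
E
```

```text
t 6.7 p [0.5317 0.1201 0.1975] zyaw -90.0 tilt 0.5 F [0.8 0.7 1.6] w 0.773 j [ 0.34  0.17 -0.67  1.72  0.11  1.3  -1.92]
units [-0.08 -2.92 11.92] tool y [ 1.    0.   -0.01] z [ 0. -1. -0.]
```

View pics/w2.png

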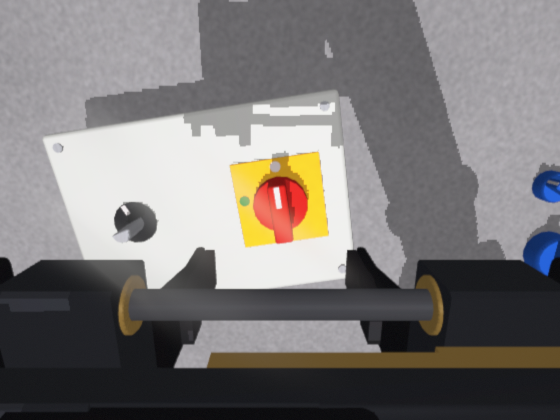

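The wrist view shows the handle line at (278,197) pointing at the white dot (275,167), parallel to the plate, so the isolator is OFF. Next I'll go to the knob.

Request:
{"op": "play_rows", "data": {
  "targets": [
    {"claw": 0,"linear": [0,-0.22,0.92],"rotation": [0,0,0]},
    {"claw": 0,"linear": [0,-0.22,0.92],"rotation": [0,0,0]},
    {"claw": 0,"linear": [0,-0.22,0.92],"rotation": [0,0,0]},
    {"claw": 0,"linear": [0,-0.22,0.92],"rotation": [0,0,0]},
    {"claw": 0,"linear": [0.25,-0.22,0.92],"rotation": [0,0,0]},
    {"claw": 0,"linear": [0.25,-0.22,0.92],"rotation": [0,0,0]},
    {"claw": 0,"linear": [0.25,-0.22,0.92],"rotation": [0,0,0]},
    {"claw": 0,"linear": [0.25,-0.22,0.92],"rotation": [0,0,0]},
    {"claw": 0,"linear": [0.25,-0.22,0.92],"rotation": [0,0,0]},
    {"claw": 0,"linear": [0.25,-0.22,0.92],"rotation": [0,0,0]}
  ]
}}

```text
time: 7.58
position: [0.4864, -0.1092, 0.1783]
tool_rot: [1.208, 1.204, -1.174]
ft_force: [0.4, -0.4, -0.2]
grip_width: 1.001
```

Request:
{"op": "play_rows", "data": {
  "targets": [
    {"claw": 0,"linear": [0.25,-0.22,0.92],"rotation": [0,0,0]},
    {"claw": 0,"linear": [0.25,-0.22,0.92],"rotation": [0,0,0]},
    {"claw": 0,"linear": [0.25,-0.22,0.8],"rotation": [0,0,0]},
    {"claw": 0,"linear": [0,0,0],"rotation": [-0.055,0,0]},
    {"claw": 0,"linear": [0,0,0],"rotation": [0,0,0]}
  ]
}}

```text
time: 8.0
position: [0.4691, -0.1853, 0.161]
tool_rot: [1.145, 1.237, -1.114]
ft_force: [0.9, 0.5, 0.0]
grip_width: 1.001
```

```bash
python3 - <<'E'
from h import *
go(.459,-.178,.025)
c=cam('wrist');w=get_image('wrist');cv2.imwrite('pics/w3.png',w);print(px(c,(.459,-.178,.046)))
E
```

```text
t 8.0 p [ 0.4691 -0.1853  0.161 ] zyaw -84.1 tilt 1.5 F [0.9 0.5 0. ] w 1.001 j [ 0.72  0.05 -0.4   1.89  0.01  1.17 -1.15]
units [ 5.43 -0.51 -0.34] tool y [0.99 0.1  0.03] z [ 0.1  -0.99  0.  ]
[270.04833315 221.34665886]
```

View pics/w3.png

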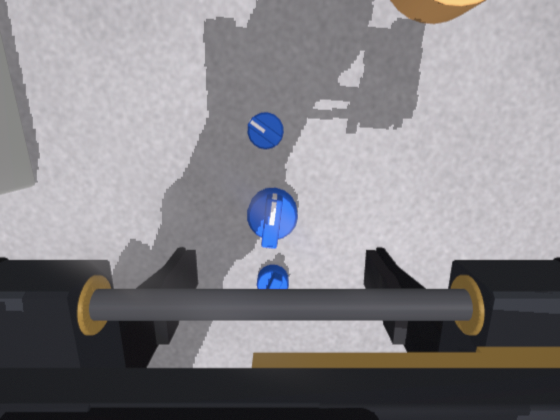

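The knob is at (272,215), its bar running from (269,247) to (276,194) with the white line towards the top (+x). The small knobs are at (265,131) and (272,280).

```bash
cat >> h.py <<'E'
def level():
    M=R.from_rotvec(get_state()['tool_rot']).as_matrix();x=M[:,0]; v=np.cross(x,[0,0,-1]); print('level rot units',(M.T@v/(np.pi/2)).round(3))
E
python3 - <<'E'
from h import *
c=cam('wrist');w=cv2.imread('pics/w3.png').astype(int)
sub=w[185:255,240:305];m=((sub[:,:,0]>sub[:,:,2]+60)|(sub.min(2)>150)&0).astype(np.uint8)
n,l,st,ce=cv2.connectedComponentsWithStats(m);i=1+np.argmax(st[1:,4]);print(st[i],ce[i]+[240,185])
wl=(sub.min(2)>150)
k=np.zeros_like(m);k[5:40,22:45]=wl[5:40,22:45]
n,l,st,ce=cv2.connectedComponentsWithStats(k);i=1+np.argmax(st[1:,4]);q=np.argwhere(l==i)[:,::-1]+[240,185]
P=np.array([onz(c,u,.046)[:2] for u in q]);mu=P.mean(0);ev,E=np.linalg.eigh(np.cov((P-mu).T));v=E[:,1]
print('line',len(q),mu.round(4),np.degrees(np.arctan2(v[1],v[0])),np.sqrt(12*ev))
print('skirt circle c',onz(c,(272.5,214),.022).round(4),'r',onz(c,(248,214),.022)[:2],onz(c,(297.5,214),.022)[:2])
print('bar',onz(c,(276,194),.046).round(4),onz(c,(270,238),.046).round(4))
cv2.imwrite('pics/c3.png',cv2.resize(w[180:260,235:310].astype(np.uint8),None,fx=7,fy=7,interpolation=2))
level()
E
```

```text
[   8    3   50   61 2024] [272.07312253 216.1986166 ]
line 114 [ 0.4655 -0.1799] 178.2818590711189 [0.00434923 0.01939627]
skirt circle c [ 0.459  -0.1802  0.022 ] r [ 0.45680891 -0.157746  ] [ 0.46122542 -0.20302254]
bar [ 0.4829 -0.1814  0.046 ] [ 0.4439 -0.1799  0.046 ]
level rot units [ 0.     0.001 -0.016]
```

View pics/c3.png

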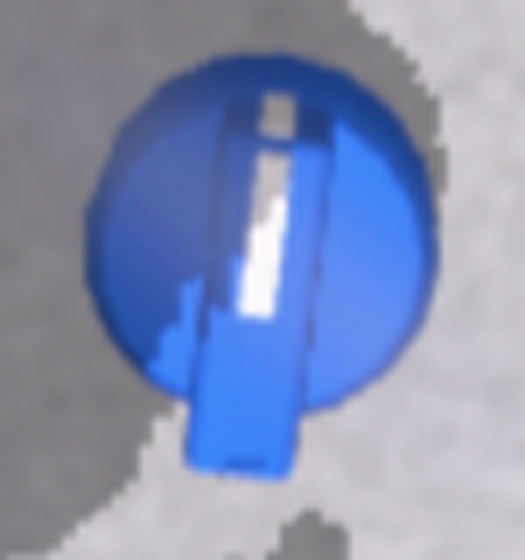

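```bash
python3 - <<'E'
from h import *
c=cam('wrist');P=[onz(c,(235+x/7-.4,180+y/7-.4),.046) for x,y in((188,458),(298,473),(222,148),(330,148))]
a=lambda p,q:np.degrees(np.arctan2(q[1]-p[1],q[0]-p[0])).round(1)
print(np.round(P,4),a(P[0],P[2]),a(P[1],P[3]),np.mean(P,0).round(4))
# height check from scene/side + wrist: line end
A=cam('scene');p,e=tri(A,(155+85/4-.4,190+117/4-.4),c,(272,224));print(p,e)
go(.4592,-.18,.026)
E
```

```text
[[ 0.4368 -0.1731  0.046 ]
 [ 0.4362 -0.1868  0.046 ]
 [ 0.4764 -0.1738  0.046 ]
 [ 0.4777 -0.1867  0.046 ]] -1.1 0.2 [ 0.4568 -0.1801  0.046 ]
[ 0.45188332 -0.17888084  0.03086904] 0.003296277941697826
t 8.05 p [ 0.4689 -0.1858  0.161 ] zyaw -84.3 tilt 1.5 F [-0.3 -0.3  0.1] w 1.0 j [ 0.72  0.05 -0.4   1.89  0.01  1.17 -1.15]
units [ 5.39 -0.5  -0.28] tool y [0.99 0.1  0.03] z [ 0.1 -1.   0. ]
```

Request:
{"op": "play_rows", "data": {
  "targets": [
    {"claw": 0,"linear": [0,-0.54,-0.26],"rotation": [0,0,0]},
    {"claw": 0,"linear": [0,0,0],"rotation": [0.066,0,-0.016]},
    {"claw": 0,"linear": [0.9,0,0],"rotation": [0,0,0]},
    {"claw": 0,"linear": [0.9,0,0],"rotation": [0,0,0]},
    {"claw": 0,"linear": [0.9,0,0],"rotation": [0,0,0]},
    {"claw": 0,"linear": [0.9,0,0],"rotation": [0,0,0]},
    {"claw": 0,"linear": [0,0,0],"rotation": [0,0,0]}
  ]
}}

```text
time: 8.63
position: [0.4606, -0.1768, 0.0747]
tool_rot: [1.223, 1.19, -1.215]
ft_force: [-1.3, -0.1, -0.0]
grip_width: 1.0
```

```bash
python3 - <<'E'
from h import *
go(.458,-.18,.026);level()
E
```

```text
t 8.63 p [ 0.4606 -0.1768  0.0747] zyaw -90.9 tilt 0.7 F [-1.3 -0.1 -0. ] w 1.0 j [ 0.7   0.13 -0.41  2.    0.06  1.01 -1.33]
units [ 1.95 -0.12  0.12] tool y [ 1.   -0.02  0.01] z [-0.02 -1.    0.  ]
level rot units [-0.     0.003 -0.007]
```

Request:
{"op": "play_rows", "data": {
  "targets": [
    {"claw": 0,"linear": [0.5,-0.1,0.12],"rotation": [0,0.003,-0.007]},
    {"claw": 0,"linear": [0.6,0,0],"rotation": [0,0,0]},
    {"claw": 0,"linear": [0.6,0,0],"rotation": [0,0,0]},
    {"claw": 0,"linear": [0,0,0],"rotation": [0,0,0]}
  ],
  "newtons": 35
}}

```text
time: 8.97
position: [0.462, -0.1777, 0.0359]
tool_rot: [1.224, 1.197, -1.218]
ft_force: [-0.2, 0.4, -0.5]
grip_width: 0.998
```

```bash
python3 - <<'E'
from h import *
go(.458,-.18,.0255);level()
E
```

```text
t 8.97 p [ 0.462  -0.1777  0.0359] zyaw -91.0 tilt 0.3 F [-0.2  0.4 -0.5] w 0.998 j [ 0.69  0.2  -0.41  2.02  0.09  0.93 -1.35]
units [ 0.41 -0.16  0.09] tool y [ 1.   -0.02  0.01] z [-0.02 -1.    0.  ]
level rot units [ 0.     0.    -0.003]
```

Request:
{"op": "play_rows", "data": {
  "targets": [
    {"claw": 0,"linear": [0.4,-0.14,0.09],"rotation": [0,0,0]},
    {"claw": 0,"linear": [0,0,0],"rotation": [0,0,0]},
    {"claw": 0.5,"linear": [0,0,0],"rotation": [0,0,0]},
    {"claw": 0.5,"linear": [0,0,0],"rotation": [0,0,0]},
    {"claw": 0.5,"linear": [0,0,0],"rotation": [0,0,0]}
  ]
}}

```text
time: 9.38
position: [0.4621, -0.1802, 0.0306]
tool_rot: [1.225, 1.19, -1.215]
ft_force: [0.7, 0.4, -1.1]
grip_width: 0.852
```

```bash
python3 - <<'E'
from h import *
go(.458,-.18,.0255);level()
E
```

```text
t 9.38 p [ 0.4621 -0.1802  0.0306] zyaw -91.0 tilt 0.7 F [ 0.7  0.4 -1.1] w 0.852 j [ 0.69  0.2  -0.4   2.03  0.1   0.92 -1.35]
units [ 0.2  -0.17 -0.01] tool y [ 1.   -0.02  0.01] z [-0.02 -1.    0.  ]
level rot units [-0.     0.002 -0.008]
```

Request:
{"op": "play_rows", "data": {
  "targets": [
    {"claw": 0.6,"linear": [0.2,-0.25,0],"rotation": [0,0,-0.008]},
    {"claw": 1,"linear": [0,0,0],"rotation": [0,0,0]},
    {"claw": 1,"linear": [0,0,0],"rotation": [0,0,0]},
    {"claw": 1,"linear": [0,0,0],"rotation": [0,0,0]},
    {"claw": 1,"linear": [0,0,0],"rotation": [0,0,0]},
    {"claw": 1,"linear": [0,0,0],"rotation": [0,0,0]},
    {"claw": 1,"linear": [0,0,0],"rotation": [0,0,0]},
    {"claw": 1,"linear": [0,0,0],"rotation": [0,0,0]},
    {"claw": 1,"linear": [0,0,0],"rotation": [0,0,0]},
    {"claw": 1,"linear": [0,0,0],"rotation": [0,0,0]}
  ]
}}

```text
time: 10.22
position: [0.4564, -0.1805, 0.0266]
tool_rot: [1.219, 1.197, -1.224]
ft_force: [0.2, -0.2, -0.0]
grip_width: 0.157
```

```bash
python3 - <<'E'
from h import *
go(.458,-.18,.0255);level()
E
```

```text
t 10.22 p [ 0.4564 -0.1805  0.0266] zyaw -91.0 tilt 0.2 F [ 0.2 -0.2 -0. ] w 0.157 j [ 0.69  0.2  -0.4   2.04  0.1   0.92 -1.35]
units [ 0.05  0.07 -0.02] tool y [ 1.   -0.02  0.  ] z [-0.02 -1.    0.  ]
level rot units [-0.     0.003 -0.   ]
```

The knob is gripped. Now lift and carry it to the shaft.

Request:
{"op": "play_rows", "data": {
  "targets": [
    {"claw": 1,"linear": [-0.5,0,0],"rotation": [0,0,0]},
    {"claw": 1,"linear": [-0.85,0,0],"rotation": [0,0,0]},
    {"claw": 1,"linear": [-0.85,0,0],"rotation": [0,0,0]},
    {"claw": 1,"linear": [-0.85,0,0],"rotation": [0,0,0]},
    {"claw": 1,"linear": [-0.85,0,0],"rotation": [0,0,0]},
    {"claw": 1,"linear": [-0.85,0,0],"rotation": [0,0,0]},
    {"claw": 1,"linear": [-0.85,0,0],"rotation": [0,0,0]},
    {"claw": 1,"linear": [-0.85,0,0],"rotation": [0,0,0]},
    {"claw": 1,"linear": [0,0,-0.5],"rotation": [0,0,0]},
    {"claw": 1,"linear": [0,0.1,-0.9],"rotation": [0,0,0]}
  ]
}}

```text
time: 11.05
position: [0.4558, -0.1474, 0.1921]
tool_rot: [1.223, 1.2, -1.234]
ft_force: [-0.7, 1.0, -0.7]
grip_width: 0.157
```

Request:
{"op": "play_rows", "data": {
  "targets": [
    {"claw": 1,"linear": [0,0.11,-0.9],"rotation": [0,0,0]},
    {"claw": 1,"linear": [0,0.11,-0.9],"rotation": [0,0,0]},
    {"claw": 1,"linear": [0,0.11,-0.9],"rotation": [0,0,0]},
    {"claw": 1,"linear": [0,0.11,-0.9],"rotation": [0,0,0]},
    {"claw": 1,"linear": [0,0.11,-0.9],"rotation": [0,0,0]},
    {"claw": 1,"linear": [0,0.11,-0.9],"rotation": [0,0,0]},
    {"claw": 1,"linear": [0,0.11,-0.9],"rotation": [0,0,0]},
    {"claw": 1,"linear": [0,0.11,-0.9],"rotation": [0,0,0]},
    {"claw": 1,"linear": [0,0.11,-0.9],"rotation": [0,0,0]},
    {"claw": 1,"linear": [0,0.11,-0.9],"rotation": [0,0,0]}
  ]
}}

```text
time: 11.88
position: [0.484, 0.0915, 0.1844]
tool_rot: [1.22, 1.205, -1.24]
ft_force: [1.2, 1.1, 0.1]
grip_width: 0.157
```

```bash
python3 - <<'E'
from h import *
go(.514,.249,.18);level()
E
```

```text
t 11.88 p [0.484  0.0915 0.1844] zyaw -91.5 tilt 0.8 F [1.2 1.1 0.1] w 0.157 j [ 0.43  0.06 -0.69  1.85  0.04  1.26 -1.86]
units [ 0.14  1.04 -6.33] tool y [ 1.   -0.03 -0.01] z [-0.03 -1.    0.  ]
level rot units [0.    0.002 0.009]
```

Request:
{"op": "play_rows", "data": {
  "targets": [
    {"claw": 1,"linear": [0,0.15,-0.9],"rotation": [0,0,0]},
    {"claw": 1,"linear": [0,0.15,-0.9],"rotation": [0,0,0]},
    {"claw": 1,"linear": [0,0.15,-0.9],"rotation": [0,0,0]},
    {"claw": 1,"linear": [0,0.15,-0.9],"rotation": [0,0,0]},
    {"claw": 1,"linear": [0,0.15,-0.9],"rotation": [0,0,0]},
    {"claw": 1,"linear": [0,0.15,-0.9],"rotation": [0,0,0]},
    {"claw": 1,"linear": [0,0.1,-0.6],"rotation": [0,0.002,0.009]},
    {"claw": 1,"linear": [0,0,0],"rotation": [-0.075,0,0]},
    {"claw": 1,"linear": [0,0,0],"rotation": [-0.075,0,0]},
    {"claw": 1,"linear": [0,0,0],"rotation": [-0.075,0,0]}
  ]
}}

```text
time: 12.72
position: [0.5022, 0.2611, 0.1741]
tool_rot: [0.944, 1.37, -0.95]
ft_force: [-0.5, 0.2, -1.0]
grip_width: 0.155
```

Request:
{"op": "play_rows", "data": {
  "targets": [
    {"claw": 1,"linear": [0,0,0],"rotation": [-0.045,0,0]},
    {"claw": 1,"linear": [0.5,0,0],"rotation": [0,0,0]},
    {"claw": 1,"linear": [0.4,0,0],"rotation": [0,0,0]},
    {"claw": 1,"linear": [0,0,0],"rotation": [0,0,0]}
  ]
}}

```text
time: 13.05
position: [0.4983, 0.2631, 0.1465]
tool_rot: [0.883, 1.401, -0.893]
ft_force: [-0.5, -0.0, -1.8]
grip_width: 0.16
```

```bash
python3 - <<'E'
from h import *
go(.514,.249,.14);level()
a=get_image('scene');b=get_image('side')
cv2.imwrite('pics/s4.png',a);cv2.imwrite('pics/d4.png',b)
f=lambda i,x,y,w,h,s:cv2.resize(i[y:y+h,x:x+w],(w*s,h*s),interpolation=cv2.INTER_CUBIC)
cv2.imwrite('pics/c4.png',np.hstack([f(a,305,110,70,100,5),f(b,240,190,70,100,5)]))
p=np.array(get_state()['position'])
for n in('scene','side'):print(n,px(cam(n),p-[0,0,.0246]),px(cam(n),(.514,.249,.102)))
E
```

```text
t 13.05 p [0.4983 0.2631 0.1465] zyaw -65.3 tilt 1.0 F [-0.5 -0.  -1.8] w 0.16 j [ 0.21  0.31 -0.86  1.73  0.23  1.23 -1.85]
units [0.24 0.34 0.78] tool y [ 0.91  0.42 -0.01] z [ 0.42 -0.91 -0.01]
level rot units [ 0.    -0.007  0.009]
scene [345.78904929 151.69137391] [342.61765784 163.40373804]
side [278.79708148 239.18511821] [274.07679739 240.99266888]
```

View pics/c4.png

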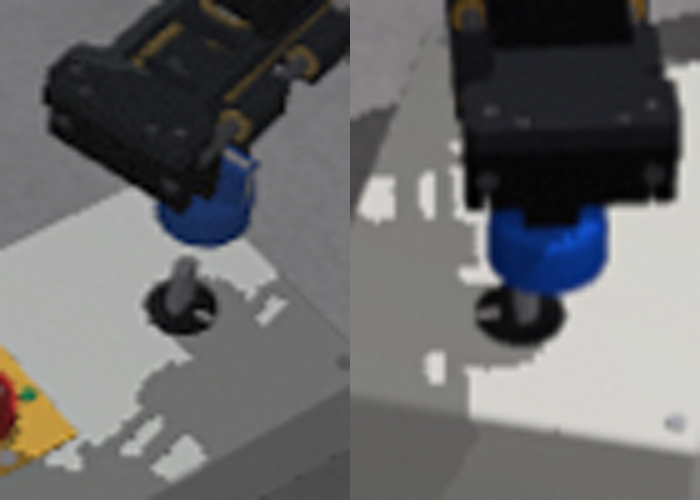

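In the scene crop the knob is held level with its underside about 20 mm above the tip, and its white line faces the mark side. Its centre column matches the TCP within about 1 px in both views. I'll align over the shaft at about (0.5135, 0.2487).

Request:
{"op": "play_rows", "data": {
  "targets": [
    {"claw": 1,"linear": [0,0.34,0.78],"rotation": [0,-0.007,0.009]},
    {"claw": 1,"linear": [0,0,0],"rotation": [0,0,0]},
    {"claw": 1,"linear": [0,0,0],"rotation": [0,0,0]}
  ],
  "newtons": 45
}}

```text
time: 13.4
position: [0.5164, 0.2484, 0.1479]
tool_rot: [0.888, 1.38, -0.885]
ft_force: [0.4, 1.2, -1.2]
grip_width: 0.156
```

```bash
python3 - <<'E'
from h import *
for i in range(3):
    go(.5134,.2486,.14);get_image('side')
level()
E
```

```text
t 13.4 p [0.5164 0.2484 0.1479] zyaw -65.4 tilt 0.2 F [ 0.4  1.2 -1.2] w 0.156 j [ 0.22  0.31 -0.84  1.72  0.25  1.22 -1.82]
units [ 0.32 -0.11 -0.06] tool y [0.91 0.42 0.  ] z [ 0.42 -0.91  0.  ]
t 13.45 p [0.5171 0.2473 0.1479] zyaw -65.4 tilt 0.2 F [ 0.1 -0.2 -0.8] w 0.158 j [ 0.22  0.31 -0.84  1.72  0.25  1.22 -1.82]
units [ 0.31 -0.11 -0.11] tool y [0.91 0.42 0.  ] z [ 0.42 -0.91  0.  ]
t 13.5 p [0.5168 0.2476 0.1479] zyaw -65.4 tilt 0.2 F [ 0.3  0.2 -0.8] w 0.157 j [ 0.22  0.31 -0.84  1.72  0.25  1.22 -1.82]
units [ 0.31 -0.11 -0.09] tool y [0.91 0.42 0.  ] z [ 0.42 -0.91  0.  ]
level rot units [ 0.     0.001 -0.002]
```

Request:
{"op": "play_rows", "data": {
  "targets": [
    {"claw": 1,"linear": [0.4,-0.13,-0.1],"rotation": [0,0,0]},
    {"claw": 1,"linear": [0,0,0],"rotation": [0,0,0]},
    {"claw": 1,"linear": [0,0,0],"rotation": [0,0,0]}
  ]
}}

```text
time: 13.8
position: [0.512, 0.2496, 0.1373]
tool_rot: [0.889, 1.379, -0.884]
ft_force: [0.3, 0.6, -0.1]
grip_width: 0.156
```

```bash
python3 - <<'E'
from h import *
a=get_image('scene');b=get_image('side')
for i in range(2):
    go(.5134,.2486,.127);get_image('side')
level()
cv2.imwrite('pics/s5.png',a);cv2.imwrite('pics/d5.png',b)
f=lambda i,x,y,w,h,s:cv2.resize(i[y:y+h,x:x+w],(w*s,h*s),interpolation=cv2.INTER_CUBIC)
cv2.imwrite('pics/c5.png',np.hstack([f(a,315,125,50,60,8),f(b,250,210,50,60,8)]))
p=np.array(get_state()['position'])
for n,im in(('scene',a),('side',b)):
    c=cam(n);h=cv2.cvtColor(im,cv2.COLOR_BGR2HSV);m=cv2.inRange(h,(105,120,30),(130,255,255))
    u=px(c,p-[0,0,.018]);x,y=u.astype(int);k=m[y-14:y+16,x-18:x+19]
    rows=[(y-14+j,x-18+np.flatnonzero(r).min(),x-18+np.flatnonzero(r).max()) for j,r in enumerate(k) if r.any()]
    print(n,'pred mid-skirt',u.round(1),'mid edges pred',[px(c,p-[0,0,.018]+d).round(1) for d in([.024,0,0],[-.024,0,0],[0,.024,0],[0,-.024,0])]);print([tuple(map(int,r)) for r in rows])
E
```

```text
t 13.9 p [0.5117 0.2495 0.1372] zyaw -65.3 tilt 0.2 F [ 0.3  0.4 -1.5] w 0.157 j [ 0.22  0.31 -0.84  1.74  0.25  1.2  -1.83]
units [0.41 0.04 0.06] tool y [0.91 0.42 0.  ] z [ 0.42 -0.91  0.  ]
t 13.95 p [0.512  0.2496 0.1374] zyaw -65.3 tilt 0.2 F [ 0.9  0.2 -0.9] w 0.155 j [ 0.22  0.31 -0.84  1.74  0.25  1.2  -1.83]
units [0.42 0.03 0.06] tool y [0.91 0.42 0.  ] z [ 0.42 -0.91  0.  ]
level rot units [-0.     0.001 -0.003]
scene pred mid-skirt [343.3 158.1] mid edges pred [array([348.2, 164.8]), array([338.6, 151.5]), array([351.8, 155.1]), array([334.7, 161.1])]
[(147, 347, 349), (148, 350, 351), (149, 351, 351), (150, 346, 347), (151, 346, 353), (152, 346, 352), (153, 346, 351), (154, 346, 351), (155, 346, 350), (156, 345, 350), (157, 340, 350), (158, 340, 352), (159, 334, 352), (160, 334, 352), (161, 335, 351), (162, 335, 351), (163, 336, 351), (164, 336, 350), (165, 338, 349), (166, 338, 347), (167, 343, 345)]
side pred mid-skirt [275.  234.8] mid edges pred [array([263.8, 231.9]), array([286.2, 237.7]), array([270.7, 242.2]), array([279.1, 227.6])]
[(229, 283, 285), (230, 265, 285), (231, 264, 286), (232, 264, 286), (233, 264, 286), (234, 264, 286), (235, 264, 286), (236, 264, 286), (237, 264, 286), (238, 264, 286), (239, 264, 285), (240, 265, 285), (241, 265, 285), (242, 265, 284), (243, 266, 283), (244, 268, 282), (245, 270, 279), (246, 270, 277)]
```

View pics/c5.png

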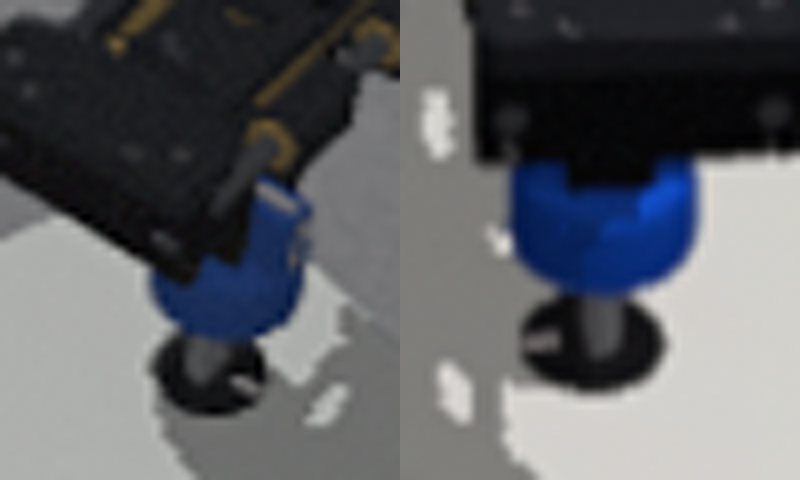

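The knob sits above the tip. Its skirt runs over scene columns 334-352 and side columns 264-286, and the collar centre is at about scene (341.4,172) and side (274,252.6). I'll compare them in the same image.

```bash
python3 - <<'E'
from h import *
p=np.array([.512,.2496,0])
for n,im in(('scene',cv2.imread('pics/scene0.png')),('side',cv2.imread('pics/side0.png'))):
    c=cam(n)
    print(n,'axis at TCP: z.073',px(c,p+[0,0,.073]).round(1),'z.102',px(c,p+[0,0,.102]).round(1))
    u=px(c,p+[0,0,.073]).astype(int);x0,y0=u-18
    g=im[y0:y0+36,x0:x0+36].max(2);m=(g<75).astype(np.uint8);nn,l,st,ce=cv2.connectedComponentsWithStats(m);i=1+np.argmax(st[1:,4]);cn=max(cv2.findContours((l==i).astype(np.uint8),0,1)[0],key=len)
    e=cv2.fitEllipse(cv2.convexHull(cn));print('  collar ellipse',np.round(np.array(e[0])+[x0,y0],1),np.round(e[1],1),'bbox',st[i][:4]+[x0,y0,0,0])
    print('  dpx per mm x,y',[(px(c,p+[0,0,.073]+d)-px(c,p+[0,0,.073])).round(2) for d in([.001,0,0],[0,.001,0])])
E
```

```text
scene axis at TCP: z.073 [341.1 170.3] z.102 [342.4 162.8]
  collar ellipse [340.9 170.7] [12.4 13.6] bbox [334 164  14  13]
  dpx per mm x,y [array([0.19, 0.27]), array([ 0.34, -0.12])]
side axis at TCP: z.073 [274.6 252. ] z.102 [274.9 241.4]
  collar ellipse [273.6 252. ] [12.8 16.4] bbox [266 245  17  14]
  dpx per mm x,y [array([-0.45, -0.12]), array([-0.17,  0.31])]
```

Request:
{"op": "play_rows", "data": {
  "targets": [
    {"claw": 1,"linear": [0.2,0.05,0.06],"rotation": [0,0,0]},
    {"claw": 1,"linear": [0.2,0,0],"rotation": [0,0,0]},
    {"claw": 1,"linear": [0.2,0,0],"rotation": [0,0,0]},
    {"claw": 1,"linear": [0.1,0,0],"rotation": [0,0,0]}
  ]
}}

```text
time: 14.33
position: [0.5147, 0.2488, 0.1194]
tool_rot: [0.889, 1.378, -0.884]
ft_force: [0.1, -0.1, 0.0]
grip_width: 0.157
```

```bash
python3 - <<'E'
from h import *
go(.5134,.249,.101);level()
E
```

```text
t 14.33 p [0.5147 0.2488 0.1194] zyaw -65.4 tilt 0.3 F [ 0.1 -0.1  0. ] w 0.157 j [ 0.21  0.33 -0.84  1.76  0.27  1.16 -1.84]
units [ 0.73 -0.05 -0.03] tool y [0.91 0.42 0.01] z [ 0.42 -0.91  0.  ]
level rot units [-0.     0.001 -0.003]
```

There's no force with the underside already below the tip, so the knob has engaged. Continue down.

Request:
{"op": "play_rows", "data": {
  "targets": [
    {"claw": 1,"linear": [0.25,-0.03,-0.02],"rotation": [0,0,0]},
    {"claw": 1,"linear": [0.2,0,0],"rotation": [0,0,0]},
    {"claw": 1,"linear": [0.2,0,0],"rotation": [0,0,0]}
  ],
  "newtons": 60
}}

```text
time: 14.58
position: [0.5143, 0.2492, 0.103]
tool_rot: [0.89, 1.377, -0.883]
ft_force: [-8.1, -3.9, 50.1]
grip_width: 0.152
```

```bash
python3 - <<'E'
from h import *
go(.5134,.249,.101);level()
E
```

```text
t 14.58 p [0.5143 0.2492 0.103 ] zyaw -65.4 tilt 0.4 F [-8.1 -3.9 50.1] w 0.152 j [ 0.2   0.35 -0.83  1.78  0.29  1.13 -1.86]
units [ 0.08 -0.04 -0.01] tool y [0.91 0.42 0.01] z [ 0.42 -0.91  0.  ]
level rot units [-0.     0.001 -0.004]
```

Request:
{"op": "play_rows", "data": {
  "targets": [
    {"claw": 1,"linear": [0.05,0,0],"rotation": [0,0,0]},
    {"claw": 1,"linear": [0.05,0,0],"rotation": [0,0,0]}
  ]
}}

```text
time: 14.75
position: [0.5147, 0.2495, 0.1035]
tool_rot: [0.889, 1.375, -0.884]
ft_force: [-3.9, -2.6, 10.0]
grip_width: 0.155
```

```bash
python3 - <<'E'
from h import *
go(.5134,.249,.101);level()
a=get_image('scene');b=get_image('side');go(.5134,.249,.101)
f=lambda i,x,y,w,h,s:cv2.resize(i[y:y+h,x:x+w],(w*s,h*s),interpolation=cv2.INTER_CUBIC)
cv2.imwrite('pics/s6.png',a);cv2.imwrite('pics/d6.png',b)
cv2.imwrite('pics/c6.png',np.hstack([f(a,315,135,50,50,8),f(b,250,215,50,50,8)]))
for n,im in(('scene',a),('side',b)):
    c=cam(n);h=cv2.cvtColor(im,cv2.COLOR_BGR2HSV);m=cv2.inRange(h,(105,120,30),(130,255,255))
    x,y=px(c,(.5135,.249,.088)).astype(int);k=m[y-14:y+18,x-14:x+15];q=np.argwhere(k)[:,0].max()+y-14
    # predicted nearest rim row of underside
    for z in(.077,.085):print(n,'lowest blue row',q,'pred rim z',z,max(px(c,(.5135+.024*np.cos(t),.249+.024*np.sin(t),z))[1] for t in np.linspace(0,6.28,90)).round(1))
E
```

```text
t 14.75 p [0.5147 0.2495 0.1035] zyaw -65.4 tilt 0.4 F [-3.9 -2.6 10. ] w 0.155 j [ 0.2   0.35 -0.83  1.77  0.29  1.14 -1.86]
units [ 0.1  -0.06 -0.  ] tool y [0.91 0.42 0.01] z [ 0.42 -0.91  0.  ]
level rot units [-0.     0.003 -0.004]
t 14.85 p [0.5147 0.2495 0.1035] zyaw -65.4 tilt 0.4 F [-3.9 -2.8 11.1] w 0.153 j [ 0.2   0.35 -0.83  1.77  0.29  1.14 -1.86]
units [ 0.1  -0.05 -0.  ] tool y [0.91 0.42 0.01] z [ 0.42 -0.91  0.  ]
scene lowest blue row 176 pred rim z 0.077 177.1
scene lowest blue row 176 pred rim z 0.085 175.1
side lowest blue row 258 pred rim z 0.077 258.3
side lowest blue row 258 pred rim z 0.085 255.3
```

View pics/c6.png

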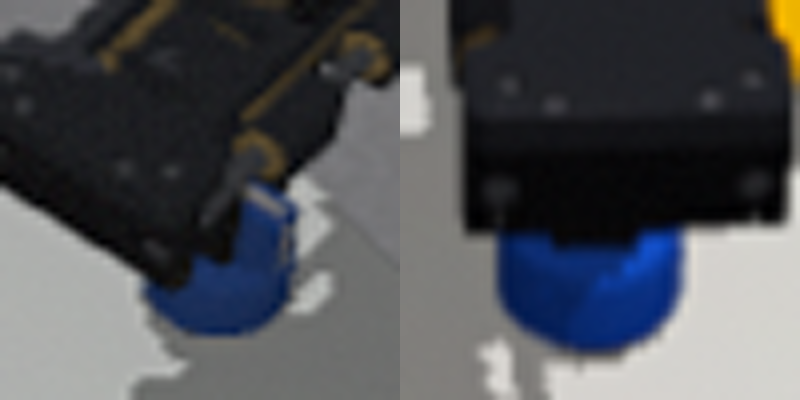

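The side view puts the knob rim at row 258, against a prediction of 258.3 at the stop, and the collar is covered. I'll firm up the push a little and hold it.

Request:
{"op": "play_rows", "data": {
  "targets": [
    {"claw": 1,"linear": [0.12,-0.03,0],"rotation": [0,0.002,-0.004]}
  ]
}}

```text
time: 14.93
position: [0.5148, 0.2495, 0.1032]
tool_rot: [0.886, 1.379, -0.887]
ft_force: [-5.5, -4.7, 25.8]
grip_width: 0.156
```

```bash
python3 - <<'E'
from h import *
for i in range(4):
    go(.5134,.249,.101);get_image('side')
E
```

```text
t 14.93 p [0.5148 0.2495 0.1032] zyaw -65.4 tilt 0.2 F [-5.5 -4.7 25.8] w 0.156 j [ 0.2   0.35 -0.83  1.77  0.29  1.14 -1.86]
units [ 0.09 -0.06 -0.  ] tool y [0.91 0.42 0.  ] z [ 0.42 -0.91  0.  ]
t 14.98 p [0.5148 0.2495 0.1034] zyaw -65.4 tilt 0.2 F [-5.8 -3.3 19. ] w 0.156 j [ 0.2   0.36 -0.83  1.77  0.29  1.14 -1.86]
units [ 0.09 -0.06 -0.  ] tool y [0.91 0.42 0.  ] z [ 0.42 -0.91  0.  ]
t 15.03 p [0.5148 0.2495 0.1034] zyaw -65.4 tilt 0.2 F [-5.  -3.9 18.8] w 0.16 j [ 0.2   0.36 -0.83  1.77  0.29  1.14 -1.86]
units [ 0.09 -0.06 -0.  ] tool y [0.91 0.42 0.  ] z [ 0.42 -0.91  0.  ]
t 15.08 p [0.5148 0.2495 0.1034] zyaw -65.4 tilt 0.2 F [-5.4 -3.8 18.9] w 0.154 j [ 0.2   0.35 -0.83  1.77  0.29  1.14 -1.86]
units [ 0.1  -0.06 -0.  ] tool y [0.91 0.42 0.  ] z [ 0.42 -0.91  0.  ]
```

The TCP was 26.6 mm above the underside at the grasp, so the underside is now at 0.1034 − 0.0266 = 0.0768 m. That matches the expected 0.077 m (fully home and at the stop), with a steady 19 N push against an 8 N spring. I'll hand in.

```bash
python3 -c "
from bench import close_job
print(close_job())"
```

```text
the job is handed in; nothing more can be done
None
```

I turned the isolator clockwise to its OFF stop, then put the largest blue knob on the shaft and pressed it down to the stop. I handed the job in at about 15 s with the gripper still pressing.

**Isolator:** the torque rose to about 0.86 N m at the stop, and the wrist picture showed the white line pointing at the white dot.

**Knob:** the fingers hold it at about 24.6°, against a shaft flat I measured at about 25° (single readings ran from 21° to 27°). It went on with no measurable force.

**Pressed down:** the knob's underside is at 0.0768 m, against 0.077 m expected when fully home and at the stop. The push is a steady 19 N or so, against an 8 N spring.

**Disagreements and limits:**
- The isolator bar started at about 72°, not the roughly 89° expected for ON.
- The side view puts the knob's rim at the stop height. The scene view reads about 1 pixel (roughly 4 mm) higher, which is within the accuracy of that view.
- The wrist force briefly reached about 50 N when the knob hit the stop.
- About 6 N of sideways force remains at the shaft.
- I never moved towards the carton or the two rolls, but I did not check them again in a final picture.

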